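Slide the sample carrier through the L-shaped guide slot to the reader

ROBOT

A 6-joint arm with a two-finger parallel gripper is mounted at the origin on the work surface. World frame = base frame: x ahead of the robot, y to its left, z up, the work surface at z = 0. Lengths are in m, angles in rad, forces in N, time in s.
With the tool pointing down it reaches from about 0.25 to 0.775 m from the base axis. Payload 4 kg.
Tool frame: the origin (TCP) lies midway between the tips of the shut fingers; the grasp point (between the pads) lies grip_point_offset behind it (grip_point_offset is the distance from the TCP to the grasp point, in m); z points along the fingers, y is the line along which they close (so a half turn about z gives the same grasp; the last joint's range is limited). The gripper opens to 94 mm and grips with 3 to 60 N. Pads are 16 mm wide; open, the fingers measure 119 mm over their backs; the gripper's body (75 mm by 177 mm) begins 78 mm behind the grasp point.
Start: joints at [1.041, 0.087, 1.371, -0, 1.684, -0.103], TCP at [0.228, 0.501, 0.206] pointing down, gripper open.
Joint ranges: [-3.1, 3.1], [-0.76, 2.03], [0.27, 2.55], [-1.08, 4.22], [0.17, 2.65], [-2.57, 2.57]. Speed limits (rad/s): [2.79, 2.79, 3.14, 3.14, 3.14, 3.14].

INTERFACE

Orientations are given as [roll, pitch, yaw] about the fixed x, y, z axes, in that order (R = Rz(yaw) Ry(pitch) Rx(roll)).
In Python, from bench import * gives the robot as it stands. The module is installed in compiled form; this text tells all that it offers.
- The arm moves only by the tool apply_moves, never from a script. Its argument "commands" is a list of rows, each a list of 7 numbers: the turn, a rotation vector about the world's x, y, z in rad, then the shift along the world's x, y, z in m, then the opening in per cent of the stroke, from 0 (shut) to 100 (fully open). In form: [[ax, ay, az, x, y, z, jaw], ...]. A call has exactly 5 rows; each row is the pose to reach, as a shift and turn from the pose commanded when the call began; what a row does not reach only later rows make up. A row lasts 1/10 s, in which the tool goes at most 50 mm and 8.59 degrees, less where a joint would pass 70% of its speed; a pose out of reach is approached as far as the arm can. A call with a gripper value outside its range is refused whole. The fingers move at their own pace and stop on an object; the grip force is fixed at half the most. Time passes only in rows, so rows that repeat a pose let the fingers close, or fill a call up. It gives the time, the measured TCP pose, the force, the opening and the grip force at its end, in the units of the state.
- get_obs(): the state, without advancing time (a new reading comes with each control period).
- snapshot(name): name is "scene" or "top" or "wrist"; returns a dict with "pixels" (400x640x3 uint8, red, green, blue), "vertical_fov" (degrees; the focal length in pixels is half the picture's height over the tangent of half this angle, whatever the lens; pixels are square), "cx", "cy" (the principal point, pixels), "rvec" (rotation vector, rad) and "tvec" (3), from world to camera coordinates, as OpenCV has them. Camera axes: x right, y down, z forward; pixel columns grow to the right and rows downward; lengths in m; the calibration is good to about 2 mm. The wrist camera is an equidistant fisheye: a pixel r from the principal point sees the ray r / f radians off the axis. A picture is of the moment at which its call begins. There is no depth.
- close_job(): hands the job in; it is judged then, once.
Trained networks look in the newest picture that a camera, given by its name, has taken for a name from the list of things; names that differ only in an ending like _2 or _b are one class to them, and where a whole thing is asked for, a point or a joint stands for the part that bears it (a point fixed in the world has none). Each returns a list of dicts, best first, with "score" (0 to 1); they miss things now and then, are a little off and sometimes report something else, mostly with a low value. They report only what shows in the picture. A call takes as long as a camera call.
- masks_of(camera, query): "mask" (400x640 bool, what is visible of it) and "extent" ([left, top, right, bottom] in pixels, round what is visible of it).
- place_of(camera, query): "pixel" ([column, row] in pixels: a listed point, or the origin of a listed thing).
The state is a dict: "time": time; "joint_positions": joint angles; "qvel": joint speeds; "joint_torque": joint torques, N m; "tool_pos": TCP position; "ee_rot": TCP orientation; "wrist_force": force on the tool from outside, world axes, zero at the start; "wrist_torque": the same for the moment, N m; "width": finger opening in m; "finger_force": force on a finger pad.
Only numpy, scipy, OpenCV 4.12 (cv2) and the standard library are available. Lean on these libraries where they do the work, as an engineer would, in place of code of your own. Each camera call takes 0.05 s, during which the arm holds its last target. There are 200 camera calls.

TASK

On the titration bench, push the round steel carrier with the blue sample cup along the L-shaped slot of the cream guide board: away from the robot to the corner, then along the second leg until its pin is fully home at the slot's end, next to the white reader. Only push the carrier with the outside of the fingers: do not touch the cup, lift nothing, keep the cup upright in the carrier, and leave the vial and the two bottles where they are. Then take the hand clear.

Things in the scene. Friction and masses are not known exactly. Their poses are not given: they have to be found in the camera images.
- guide_board: Fixed cream board, 24 mm thick, flat on the bench, turned up to 0.5 rad, with an L-shaped slot in its top, 18 mm wide and deep. Origin: on the bench under the slot's corner; z up; it covers x -175 to 65, y -65 to 225 mm. First leg: y = 0, x from -110 to 0 (+x roughly away from the robot). Second leg: x = 0, y from 0 to 105. Square slot ends 9 mm past these points. Axes and legs in mm.
- slot_corner (a point): Point on the slot's centre line at its corner, at the board's top (24 mm above the bench), axes as the board's. The outer walls of the corner are 9 mm beyond it in x and -y, so they stop the carrier's centre 2 mm past it.
- slot_end (a point): Point on the slot's centre line 9 mm before the second leg's end wall, at the board's top, between two green marks; axes as the board's. Carrier home: its centre over this point (the wall stops it 2 mm past). A fixed white reader, 120 x 62 mm, 50 mm above the board's top, has its front 52 mm beyond this point in y.
- carrier: Loose steel carrier, 0.5 to 0.75 kg, slides flat on the board with a 2 to 8 N push: disc 92 mm across, 12 mm high, on it a rim 88 mm across, 6 mm high, round a 58 mm recess for the cup. A pin 14 mm across, 13 mm long under its centre stands in the slot (2 mm play each side), held down by weight only. Starts in the first leg, turned any way. Origin: centre of the disc's underside, at the board's top; z up.
- sample_cup: Loose blue ceramic cup, about 80 g, 52 mm across the rim and 34 mm high, standing in the carrier's recess, 12 mm above the board's top, its rim 46 mm above it, with a few mm play (its foot is narrower than the recess). Origin: centre of its underside. Not to be touched.
- vial: Loose white plastic vial with blue cap, 28 mm across, 55 mm high, standing on the board's top near the corner of the board that has no slot. Origin: centre of its underside. Leave alone.
- amber_bottle: Loose brown reagent bottle with black cap, 60 mm across, 130 mm high, standing on the bench beside the board: beyond its +x edge or beyond its +y edge. Origin: centre of its underside. Leave alone.
- white_bottle: Loose white reagent bottle with red cap, 60 mm across, 120 mm high, standing at the other of these two places beside the board. Origin: centre of its underside. Leave alone.

How it is judged:
By the outcome, as a careful person would: the job done as asked, in the order asked, and still so for the second after the job is handed in, with the robot touching nothing.
It also fails if it takes over 54 s, if anything falls off the work surface, if the arm or the gripper's body presses on something with over 40 N, if the wrist force passes 120 N, or if a joint passes its speed limit or range.

## Working session

There is one attempt and no reset: what is moved stays moved. The work goes in short steps, Python scripts to look and compute and a tool call to move; the robot and the scene stay as the last step left them, time stands still between calls to the robot, and variables do not carry over. Pictures are saved under pics/ and viewed, at most 10 in all, crops included, and the job is handed in when it is done.

Besides the shell and the picture viewer there is one more tool, called after ">>>" as a command line: name --pt "numbers of a row" for each row, then --argument value for the rest. apply_moves: Moves the arm, as the interface text tells. Its arguments: {"type":"object","properties":{"commands":{"type":"array"}},"required":["commands"]}

```bash
mkdir -p pics; cat > h.py <<'E'
from bench import *
import numpy as np, cv2
def cam(s):
    R=cv2.Rodrigues(np.array(s["rvec"],float))[0]; t=np.array(s["tvec"],float).ravel()
    f=200/np.tan(np.radians(s["vertical_fov"])/2); return R,t,f
def toz(s,px,z,fish=False):
    R,t,f=cam(s); d=np.array([px[0]-s["cx"],px[1]-s["cy"]],float)
    if fish:
        r=np.linalg.norm(d)+1e-9; th=r/f; ray=np.r_[np.sin(th)*d/r,np.cos(th)]
    else: ray=np.r_[d/f,1]
    c=-R.T@t; w=R.T@ray; return c+w*(z-c[2])/w[2]
def proj(s,P):
    R,t,f=cam(s); q=R@np.array(P,float)+t; return np.array([s["cx"]+f*q[0]/q[2],s["cy"]+f*q[1]/q[2]])
def save(s,n): cv2.imwrite("pics/"+n,s["pixels"][:,:,::-1])
E
python3 - <<'E'
from h import *
np.set_printoptions(precision=4,suppress=True)
Z=dict(guide_board=0,slot_corner=.024,slot_end=.024,carrier=.024,sample_cup=.036,vial=.024,amber_bottle=0,white_bottle=0)
for c in("top","scene"):
    s=snapshot(c); save(s,c+"1.png")
    R,t,f=cam(s); print(c,-R.T@t)
    for n,z in Z.items():
        for p in place_of(c,n)[:2]: print(n,round(p["score"],2),np.round(p["pixel"],1),toz(s,p["pixel"],z))
o=get_obs(); print(o["tool_pos"],o["ee_rot"],o["width"],o["time"])
E
```

```text
top [0.4895 0.1755 0.7869]
guide_board 0.8 [359.7 183.3] [0.6459 0.0578 0.    ]
slot_corner 0.94 [364.3 179.8] [0.6486 0.0511 0.024 ]
slot_end 0.81 [315.9 163.4] [0.6871 0.1539 0.024 ]
carrier 0.64 [350.1 218.5] [0.5661 0.0853 0.024 ]
sample_cup 0.89 [350.9 216. ] [0.5701 0.0848 0.036 ]
vial 0.59 [251.2 200.8] [0.6091 0.2926 0.024 ]
amber_bottle 0.83 [236.9 134.9] [0.7627 0.3279 0.    ]
amber_bottle 0.73 [363.5 179.5] [0.6543 0.049  0.    ]
white_bottle 0.58 [342.8 103.3] [0.8332 0.0877 0.    ]
scene [1.162  0.2635 0.5942]
guide_board 0.61 [274.9 222.4] [0.6377 0.0585 0.    ]
slot_corner 0.97 [272.4 216.9] [0.6452 0.0576 0.024 ]
slot_end 0.67 [311.2 239.3] [0.6881 0.1469 0.024 ]
carrier 0.95 [295.6 193. ] [0.5674 0.0865 0.024 ]
sample_cup 0.83 [298.  187.2] [0.5613 0.0908 0.036 ]
vial 0.61 [390.4 219.3] [0.6067 0.2909 0.024 ]
amber_bottle 0.95 [404.2 295. ] [0.7618 0.3289 0.    ]
white_bottle 0.9 [258.2 303.3] [0.8271 0.0831 0.    ]
[0.2277 0.5007 0.2055] [3.1414 0.     2.7148] 0.09398105387488905 0.9
```

View pics/top1.png

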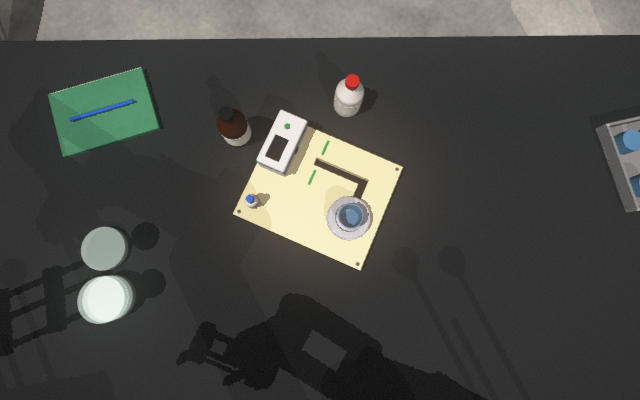

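View pics/scene1.png

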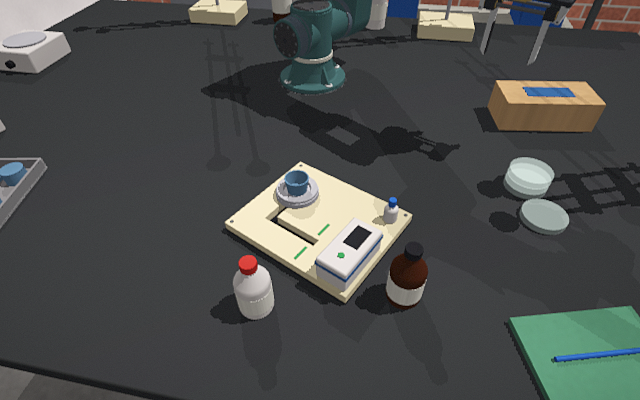

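The top view shows the board with its slot corner near (364,180), its end between the green marks near (316,163), and the carrier at (350,217). The scene view agrees, and the approach from the robot side is free. Next I refine the board pose from its outline and the known points.

```bash
python3 - <<'E'
from h import *
from scipy.optimize import least_squares
np.set_printoptions(precision=4,suppress=True)
S={c:snapshot(c) for c in("top","scene")}
guess={"top":1,"scene":1}
B=np.array([[65,-65],[-175,-65],[-175,225]])/1e3
def w(p,b):
    c,s=np.cos(p[2]),np.sin(p[2]); return np.array([p[0]+c*b[0]-s*b[1],p[1]+s*b[0]+c*b[1],.024])
p=np.array([.647,.054,-.395]); obs={}
for it in range(2):
  for c,s in S.items():
    g=s["pixels"]; m=((g[:,:,0].astype(int)-g[:,:,2]>15)&(g[:,:,0]>120)).astype(np.uint8)
    # outline samples along known edges: search across each edge for the mask boundary
    for a,b in ((0,1),(1,2)):
      for k in np.linspace(.1,.9,17):
        q=B[a]+(B[b]-B[a])*k; n=np.array([0,-1]) if a==0 else np.array([-1,0])
        ds=np.arange(-.02,.02,.0005)
        v=[cv2.remap(m.astype(np.float32),*[np.float32([[z]]) for z in proj(s,w(p,q+n*d))],cv2.INTER_LINEAR)[0,0] for d in ds]
        i=[j for j in range(1,len(v)) if v[j-1]>=.5>v[j]]
        if i: obs[c,a,round(k,2)]=(w(p,q+n*ds[i[0]])[:2],a)
  for sel in(["top"],["scene"],["top","scene"]):
    O=[o for k,o in obs.items() if k[0] in sel]
    pts={"top":[(.6486,.0511,0,0),(.6871,.1539,0,.105)],"scene":[(.6452,.0576,0,0),(.6881,.1469,0,.105)]}
    def res(x):
        c_,s_=np.cos(x[2]),np.sin(x[2]); r=[]
        for u,a in O:
            d=u-x[:2]; bx,by=c_*d[0]+s_*d[1],-s_*d[0]+c_*d[1]; r.append(by+.065 if a==0 else bx+.175)
        return r
    f=least_squares(res,p,loss="soft_l1",f_scale=.001); print(it,sel,len(O),f.x,np.sqrt(np.mean(np.square(f.fun))))
  p=f.x
for c,s in S.items():
  q=place_of(c,"carrier")[0]; d=toz(s,q["pixel"],.024)[:2]-p[:2]; c_,s_=np.cos(p[2]),np.sin(p[2])
  print("carrier board",c_*d[0]+s_*d[1],-s_*d[0]+c_*d[1])
  for n,z in (("vial",.024),("white_bottle",0),("amber_bottle",0)):
    d=toz(s,place_of(c,n)[0]["pixel"],z)[:2]-p[:2]; print(n,c_*d[0]+s_*d[1],-s_*d[0]+c_*d[1])
def W(x,y): return w(p,np.array([x,y]))[:2]
print("corner",W(0,0),"end",W(0,.105),"start pusher",W(-.17,0))
E
```

```text
0 ['top'] 34 [ 0.6434  0.053  -0.4446] 0.00047337431579668696
0 ['scene'] 32 [ 0.643   0.0531 -0.4421] 0.0005355613742211406
0 ['top', 'scene'] 66 [ 0.6432  0.053  -0.4439] 0.0005445591745548192
1 ['top'] 34 [ 0.6433  0.0531 -0.4452] 0.0004078426798253616
1 ['scene'] 32 [ 0.643   0.053  -0.4429] 0.00044632288662603217
1 ['top', 'scene'] 66 [ 0.6431  0.053  -0.4442] 0.00048044749622875465
carrier board -0.07897126001553134 0.0007155434353728028
vial -0.13192247660198494 0.19787612038965352
white_bottle 0.15872856698539284 0.10741324095212242
amber_bottle -0.011516678117504828 0.29872751052099794
carrier board -0.08182323041097442 -0.003510371258955418
vial -0.13444976522772703 0.1991354466725163
white_bottle 0.15646830207673224 0.1043920856756039
amber_bottle -0.009464861223262747 0.2923217343947893
corner [0.6431 0.053 ] end [0.6882 0.1478] start pusher [0.4896 0.1261]
```

>>> apply_moves --pt "0 0 0 0.027 -0.038 0 0" --pt "0 0 -0.005 0.054 -0.076 0 0" --pt "0 0 -0.01 0.081 -0.114 0 0" --pt "0 0 -0.017 0.108 -0.152 0 0" --pt "0 0 -0.017 0.135 -0.19 0 0"

```text
time: 1.9
tool_pos: [0.3634, 0.3092, 0.2057]
ee_rot: [3.141, 0.0, 2.698]
wrist_force: [1.0, 0.4, 0.0]
width: 0.0575
finger_force: 0.0
```

>>> apply_moves --pt "0 0 0 0.027 -0.038 0 0" --pt "0 0 0 0.054 -0.076 -0.01 0" --pt "0 0 0 0.081 -0.114 -0.03 0" --pt "0 0 0 0.108 -0.152 -0.06 0" --pt "0 0 0 0.136 -0.189 -0.09 0"

```text
time: 2.4
tool_pos: [0.4942, 0.1277, 0.1216]
ee_rot: [3.14, 0.002, 2.697]
wrist_force: [0.4, 0.5, 0.4]
width: 0.0178
finger_force: 0.0
```

>>> apply_moves --pt "0 0 0 0 0 -0.02 0" --pt "0 0 0 0 0 -0.04 0" --pt "0 0 0 0 0 -0.06 0" --pt "0 0 0 0 0 -0.07 0" --pt "0 0 0 0 0 -0.07 0"

```text
time: 2.9
tool_pos: [0.4917, 0.1292, 0.0501]
ee_rot: [-3.14, -0.003, 2.698]
wrist_force: [-0.6, 0.1, 0.0]
width: 0.0006
finger_force: 0.0
```

```bash
cat >> h.py <<'E'
P=np.array([.6431,.053]);YAW=-.4442
def tb(u):
    c,s=np.cos(YAW),np.sin(YAW); d=np.array(u)[:2]-P; return np.round([c*d[0]+s*d[1],-s*d[0]+c*d[1]],4)
def report(name=None):
    o=get_obs(); print(o["time"],"tcp",np.round(o["tool_pos"],4),"board",tb(o["tool_pos"]),"rot",np.round(o["ee_rot"],3),"F",np.round(o["wrist_force"],1),"w",round(o["width"],4))
    for c in("top","scene"):
        s=snapshot(c)
        if name: save(s,name+c+".png")
        for n,z in(("carrier",.024),("sample_cup",.036)):
            q=place_of(c,n)
            if q: print(c,n,round(q[0]["score"],2),tb(toz(s,q[0]["pixel"],z)))
E
python3 -c "
from h import *
report('a')"
```

```text
2.9 tcp [0.4917 0.1292 0.0501] board [-0.1694  0.0037] rot [-3.140e+00 -3.000e-03  2.698e+00] F [-0.6  0.1  0. ] w 0.0006
top carrier 0.88 [-0.0829  0.0013]
top sample_cup 0.57 [-0.0799 -0.0034]
scene carrier 0.83 [-0.0794  0.0012]
scene sample_cup 0.81 [-0.0797  0.0051]
```

>>> apply_moves --pt "0 0 0 -0.001 -0.003 -0.01 0" --pt "0 0 0 -0.0015 -0.0033 -0.02 0" --pt "0 0 0 0.0075 -0.0076 -0.02 0" --pt "0 0 0 0.0165 -0.0119 -0.02 0" --pt "0 0 0 0.021 -0.014 -0.02 0"

```text
time: 3.7
tool_pos: [0.5154, 0.1147, 0.0318]
ee_rot: [3.141, 0.001, 2.697]
wrist_force: [0.4, 0.0, -0.6]
width: 0.0005
finger_force: 0.0
```

>>> apply_moves --pt "0 0 0 0.0036 -0.0017 0 0" --pt "0 0 0 0.0072 -0.0034 0 0" --pt "0 0 0 0.0108 -0.0052 0 0" --pt "0 0 0 0.0144 -0.0069 0 0" --pt "0 0 0 0.0181 -0.0086 0 0"

```text
time: 4.2
tool_pos: [0.5305, 0.1077, 0.0319]
ee_rot: [3.142, -0.004, 2.698]
wrist_force: [-3.8, 2.8, 4.2]
width: -0.0001
finger_force: 2.7
```

```bash
python3 -c "
from h import *
report('b')
s=snapshot('wrist');save(s,'bw.png')"
```

```text
4.2 tcp [0.5305 0.1077 0.0319] board [-0.1251  0.001 ] rot [ 3.142 -0.004  2.698] F [-3.8  2.8  4.2] w -0.0001
scene carrier 0.88 [-0.0625 -0.0029]
scene sample_cup 0.97 [-0.0683 -0.0005]
```

View pics/bw.png

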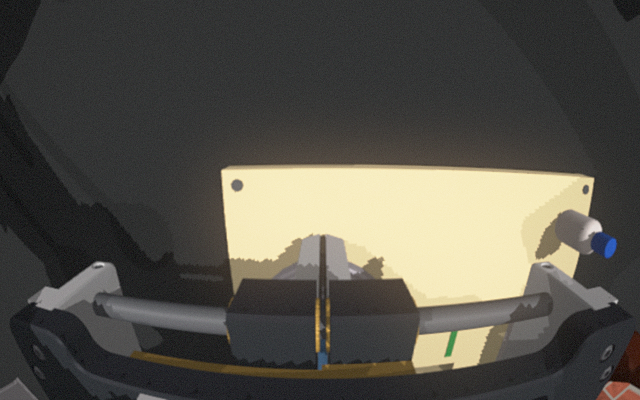

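The wrist view shows the vial standing at (590,230). The fingers (320,260) touch the carrier's rear at the centre line, so I push on.

>>> apply_moves --pt "0 0 0 0.0063 -0.003 0 0" --pt "0 0 0 0.0126 -0.006 0 0" --pt "0 0 0 0.019 -0.009 0 0" --pt "0 0 0 0.0253 -0.012 0 0" --pt "0 0 0 0.0316 -0.015 0 0"

```text
time: 5.05
tool_pos: [0.563, 0.092, 0.0317]
ee_rot: [-3.141, -0.002, 2.698]
wrist_force: [-5.5, 3.1, 3.4]
width: 0.0001
finger_force: 2.8
```

```bash
python3 -c "
from h import *
report('c')"
```

```text
5.05 tcp [0.563  0.092  0.0317] board [-0.0891  0.0008] rot [-3.141e+00 -2.000e-03  2.698e+00] F [-5.5  3.1  3.4] w 0.0001
scene carrier 0.83 [-0.0348  0.0025]
scene sample_cup 0.62 [-0.0367  0.001 ]
```

>>> apply_moves --pt "0 0 0 0.0054 -0.0026 0 0" --pt "0 0 0 0.0108 -0.0052 0 0" --pt "0 0 0 0.0163 -0.0078 0 0" --pt "0 0 0 0.0217 -0.0103 0 0" --pt "0 0 0 0.0271 -0.0129 0 0"

```text
time: 5.85
tool_pos: [0.5896, 0.0795, 0.0316]
ee_rot: [-3.142, -0.003, 2.698]
wrist_force: [-5.0, 3.2, 3.2]
width: 0.0008
finger_force: 2.7
```

>>> apply_moves --pt "0 0 0 0.0009 -0.0004 0 0" --pt "0 0 0 0.0018 -0.0008 0 0" --pt "0 0 0 0.0027 -0.0013 0 0" --pt "0 0 0 0.0036 -0.0017 0 0" --pt "0 0 0 0.0036 -0.0017 0 0"

```text
time: 6.35
tool_pos: [0.5934, 0.0777, 0.0316]
ee_rot: [-3.142, -0.002, 2.698]
wrist_force: [-5.4, 2.6, 2.1]
width: 0.0003
finger_force: 2.6
```

```bash
python3 -c "
from h import *
report('d')"
```

```text
6.35 tcp [0.5934 0.0777 0.0316] board [-0.0555  0.0009] rot [-3.142e+00 -2.000e-03  2.698e+00] F [-5.4  2.6  2.1] w 0.0003
scene carrier 0.93 [0.007  0.0031]
scene sample_cup 0.6 [-0.0002 -0.0029]
```

>>> apply_moves --pt "0 0 0 0.0007 -0.0003 0 0" --pt "0 0 0 0.0014 -0.0006 0 0" --pt "0 0 0 0.002 -0.001 0 0" --pt "0 0 0 0.0027 -0.0013 0 0" --pt "0 0 0 0.0027 -0.0013 0 0"

```text
time: 7.15
tool_pos: [0.5962, 0.0764, 0.0316]
ee_rot: [3.142, -0.002, 2.698]
wrist_force: [-4.7, 2.9, 2.5]
width: 0.0003
finger_force: 2.5
```

>>> apply_moves --pt "0 0 0 0.0005 -0.0002 0 0" --pt "0 0 0 0.0009 -0.0004 0 0" --pt "0 0 0 0.0014 -0.0006 0 0" --pt "0 0 0 0.0018 -0.0008 0 0" --pt "0 0 0 0.0018 -0.0008 0 0"

```text
time: 7.65
tool_pos: [0.5974, 0.0758, 0.0316]
ee_rot: [-3.141, -0.003, 2.698]
wrist_force: [-5.5, 2.9, 3.8]
width: 0.0002
finger_force: 3.3
```

>>> apply_moves --pt "0 0 0 0.0005 -0.0002 0 0" --pt "0 0 0 0.0009 -0.0004 0 0" --pt "0 0 0 0.0014 -0.0006 0 0" --pt "0 0 0 0.0018 -0.0008 0 0" --pt "0 0 0 0.0018 -0.0008 0 0"

```text
time: 8.15
tool_pos: [0.5976, 0.0758, 0.0316]
ee_rot: [-3.141, -0.007, 2.698]
wrist_force: [-10.0, 4.5, 6.1]
width: 0.0007
finger_force: 5.3
```

```bash
python3 -c "
from h import *
report('e')"
```

```text
8.15 tcp [0.5976 0.0758 0.0316] board [-0.0509  0.001 ] rot [-3.141 -0.007  2.698] F [-10.    4.5   6.1] w 0.0007
scene carrier 0.95 [ 0.0052 -0.002 ]
scene sample_cup 0.75 [ 0.0051 -0.0002]
```

View pics/escene.png

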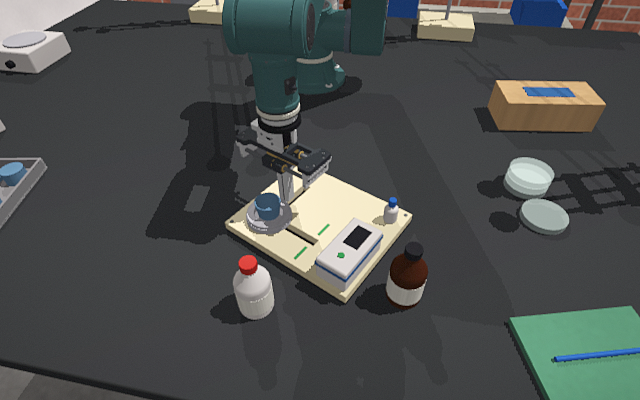

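The scene view shows the carrier at the slot's corner (268,212) with the cup upright. The force rise and stall confirm the wall. Next I go round to its −y side.

>>> apply_moves --pt "0 0 0 -0.018 0.0085 0 0" --pt "0 0 0 -0.0397 0.0189 0 0" --pt "0 0 0 -0.058 -0.02 0 0" --pt "0 0 0 -0.0767 -0.0588 0 0" --pt "0 0 0 -0.0767 -0.0588 0 0"

```text
time: 8.95
tool_pos: [0.5229, 0.0115, 0.0316]
ee_rot: [-3.139, 0.002, 2.694]
wrist_force: [0.4, -0.3, 0.4]
width: 0.0
finger_force: 0.0
```

>>> apply_moves --pt "0 0 0 0.0217 -0.0103 0 0" --pt "0 0 0 0.0433 -0.0206 0 0" --pt "0 0 0 0.065 -0.0309 0 0" --pt "0 0 0 0.0867 -0.0412 0 0" --pt "0 0 0 0.0867 -0.0412 0 0"

```text
time: 9.45
tool_pos: [0.6139, -0.0272, 0.0317]
ee_rot: [3.141, 0.004, 2.696]
wrist_force: [-1.2, -0.8, 0.1]
width: 0.0007
finger_force: 0.0
```

```bash
python3 -c "
from h import *
report('f')"
```

```text
9.45 tcp [ 0.6139 -0.0272  0.0317] board [ 0.0081 -0.085 ] rot [3.141 0.004 2.696] F [-1.2 -0.8  0.1] w 0.0007
top carrier 0.92 [ 0.0009 -0.0041]
top sample_cup 0.92 [ 0.0125 -0.0037]
scene carrier 0.89 [ 0.0037 -0.0023]
scene sample_cup 0.84 [0.0018 0.0005]
```

>>> apply_moves --pt "0 0 0 -0.0054 0.0026 0 0" --pt "0 0 0 -0.0033 0.0071 0 0" --pt "0 0 0 -0.0011 0.0116 0 0" --pt "0 0 0 0.001 0.0161 0 0" --pt "0 0 0 0.0032 0.0207 0 0"

```text
time: 10.25
tool_pos: [0.6141, -0.0045, 0.0318]
ee_rot: [3.141, 0.0, 2.698]
wrist_force: [0.2, 0.7, 0.3]
width: 0.0008
finger_force: 0.0
```

>>> apply_moves --pt "0 0 0 0.0013 0.0027 0 0" --pt "0 0 0 0.0026 0.0054 0 0" --pt "0 0 0 0.0039 0.0081 0 0" --pt "0 0 0 0.0052 0.0108 0 0" --pt "0 0 0 0.0064 0.0135 0 0"

```text
time: 10.75
tool_pos: [0.6197, 0.0074, 0.0316]
ee_rot: [-3.139, -0.001, 2.697]
wrist_force: [-3.3, -4.4, 0.4]
width: 0.0004
finger_force: 2.1
```

```bash
python3 -c "
from h import *
report('g')"
```

```text
10.75 tcp [0.6197 0.0074 0.0316] board [-0.0015 -0.0512] rot [-3.139e+00 -1.000e-03  2.697e+00] F [-3.3 -4.4  0.4] w 0.0004
top carrier 0.75 [0.0046 0.0005]
top sample_cup 0.66 [ 0.0064 -0.0007]
scene carrier 0.71 [0.0093 0.0014]
scene sample_cup 0.66 [0.0017 0.0063]
```

>>> apply_moves --pt "0 0 0 0.0034 0.0061 0 0" --pt "0 0 0 0.0068 0.0122 0 0" --pt "0 0 0 0.0102 0.0184 0 0" --pt "0 0 0 0.0134 0.0246 0 0" --pt "0 0 0 0.0166 0.0308 0 0"

```text
time: 11.55
tool_pos: [0.6371, 0.0399, 0.0316]
ee_rot: [3.141, -0.0, 2.698]
wrist_force: [-2.1, -3.3, -0.4]
width: 0.0004
finger_force: 1.8
```

```bash
python3 -c "
from h import *
report('h')"
```

```text
11.55 tcp [0.6371 0.0399 0.0316] board [ 0.0002 -0.0144] rot [ 3.141 -0.     2.698] F [-2.1 -3.3 -0.4] w 0.0004
top carrier 0.67 [0.0068 0.0451]
top sample_cup 0.54 [0.0092 0.0359]
scene carrier 0.96 [0.0068 0.0491]
scene sample_cup 0.91 [0.0036 0.0475]
```

>>> apply_moves --pt "0 0 0 0.0031 0.0063 0 0" --pt "0 0 0 0.0062 0.0126 0 0" --pt "0 0 0 0.0093 0.0189 0 0" --pt "0 0 0 0.0123 0.0252 0 0" --pt "0 0 0 0.0153 0.0315 0 0"

```text
time: 12.35
tool_pos: [0.6524, 0.0711, 0.0318]
ee_rot: [-3.141, 0.0, 2.698]
wrist_force: [-2.6, -3.9, 1.4]
width: 0.0004
finger_force: 2.2
```

>>> apply_moves --pt "0 0 0 0.0017 0.0036 0 0" --pt "0 0 0 0.0034 0.0072 0 0" --pt "0 0 0 0.0051 0.0108 0 0" --pt "0 0 0 0.0069 0.0144 0 0" --pt "0 0 0 0.0086 0.0181 0 0"

```text
time: 12.85
tool_pos: [0.6609, 0.089, 0.0318]
ee_rot: [-3.142, 0.0, 2.698]
wrist_force: [-2.1, -4.5, 2.3]
width: 0.0006
finger_force: 2.3
```

```bash
python3 -c "
from h import *
report('i')"
```

```text
12.85 tcp [0.6609 0.089  0.0318] board [0.0006 0.0401] rot [-3.142  0.     2.698] F [-2.1 -4.5  2.3] w 0.0006
top carrier 0.67 [-0.0047  0.    ]
top sample_cup 0.69 [0.0009 0.0922]
scene carrier 0.64 [0.0104 0.0962]
scene sample_cup 0.96 [0.0042 0.0985]
```

8 mm remain to the wall.

>>> apply_moves --pt "0 0 0 0.0006 0.0013 0 0" --pt "0 0 0 0.0012 0.0026 0 0" --pt "0 0 0 0.0018 0.0039 0 0" --pt "0 0 0 0.0024 0.0052 0 0" --pt "0 0 0 0.003 0.0063 0 0"

```text
time: 13.65
tool_pos: [0.6637, 0.095, 0.0317]
ee_rot: [-3.141, -0.0, 2.698]
wrist_force: [-1.6, -4.3, 2.0]
width: 0.0003
finger_force: 2.3
```

>>> apply_moves --pt "0 0 0 0.0003 0.0006 0 0" --pt "0 0 0 0.0006 0.0012 0 0" --pt "0 0 0 0.0009 0.0018 0 0" --pt "0 0 0 0.0009 0.0018 0 0" --pt "0 0 0 0.0009 0.0018 0 0"

```text
time: 14.15
tool_pos: [0.6647, 0.0971, 0.0317]
ee_rot: [3.141, 0.0, 2.698]
wrist_force: [-2.4, -4.4, 2.3]
width: 0.0004
finger_force: 2.1
```

>>> apply_moves --pt "0 0 0 0.0003 0.0006 0 0" --pt "0 0 0 0.0006 0.0012 0 0" --pt "0 0 0 0.0009 0.0018 0 0" --pt "0 0 0 0.0009 0.0018 0 0" --pt "0 0 0 0.0009 0.0018 0 0"

```text
time: 14.65
tool_pos: [0.6656, 0.0989, 0.0317]
ee_rot: [3.141, -0.0, 2.698]
wrist_force: [-1.2, -3.7, 2.5]
width: 0.0005
finger_force: 2.1
```

>>> apply_moves --pt "0 0 0 0.0003 0.0006 0 0" --pt "0 0 0 0.0006 0.0012 0 0" --pt "0 0 0 0.0009 0.0018 0 0" --pt "0 0 0 0.0009 0.0018 0 0" --pt "0 0 0 0.0009 0.0018 0 0"

```text
time: 15.15
tool_pos: [0.6665, 0.1006, 0.0317]
ee_rot: [3.141, 0.0, 2.698]
wrist_force: [-2.8, -4.1, 1.9]
width: 0.0002
finger_force: 2.0
```

```bash
python3 -c "
from h import *
report('j')"
```

```text
15.15 tcp [0.6665 0.1006 0.0317] board [0.0007 0.0531] rot [3.141 0.    2.698] F [-2.8 -4.1  1.9] w 0.0002
top carrier 0.72 [0.0091 0.1081]
top sample_cup 0.57 [0.0113 0.1037]
scene carrier 0.62 [0.0097 0.1079]
scene sample_cup 0.71 [0.0038 0.1137]
```

>>> apply_moves --pt "0 0 0 0.0003 0.0006 0 0" --pt "0 0 0 0.0006 0.0012 0 0" --pt "0 0 0 0.0009 0.0018 0 0" --pt "0 0 0 0.0009 0.0018 0 0" --pt "0 0 0 0.0009 0.0018 0 0"

```text
time: 15.95
tool_pos: [0.6667, 0.101, 0.0317]
ee_rot: [-3.139, -0.001, 2.697]
wrist_force: [-3.9, -6.9, 2.6]
width: 0.0006
finger_force: 3.7
```

>>> apply_moves --pt "0 0 0 0.0003 0.0006 0 0" --pt "0 0 0 0.0006 0.0012 0 0" --pt "0 0 0 0.0009 0.0018 0 0" --pt "0 0 0 0.0009 0.0018 0 0" --pt "0 0 0 0.0009 0.0018 0 0"

```text
time: 16.45
tool_pos: [0.6668, 0.1012, 0.0317]
ee_rot: [-3.135, -0.001, 2.697]
wrist_force: [-5.7, -9.5, 4.6]
width: 0.0003
finger_force: 5.5
```

```bash
python3 -c "
from h import *
report('k')
a=cv2.imread('pics/kscene.png')[170:300,200:420];b=cv2.imread('pics/ktop.png')[80:280,220:420]
cv2.imwrite('pics/k2.png',np.hstack([cv2.resize(a,(440,260)),cv2.resize(b,(260,260))]))"
```

```text
16.45 tcp [0.6668 0.1012 0.0317] board [0.0007 0.0537] rot [-3.135e+00 -1.000e-03  2.697e+00] F [-5.7 -9.5  4.6] w 0.0003
top carrier 0.93 [0.0025 0.1017]
top sample_cup 0.58 [0.0087 0.1021]
scene carrier 0.8 [0.0086 0.1123]
scene sample_cup 0.73 [0.003  0.1111]
```

View pics/k2.png

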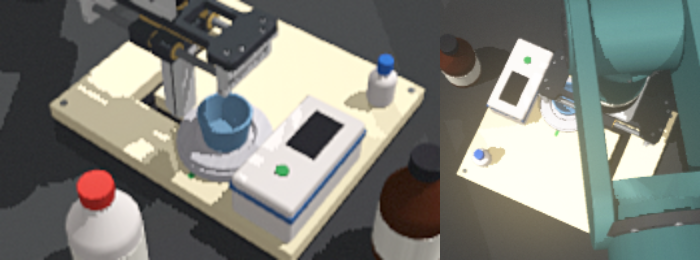

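The crop shows the carrier against its end stop beside the reader with the cup upright, and the vial and bottles in place. The stall confirms the carrier is home, so I withdraw.

>>> apply_moves --pt "0 0 0 -0.0043 -0.009 0 0" --pt "0 0 0 -0.0129 -0.0271 0 0" --pt "0 0 0 -0.0258 -0.0542 0 0" --pt "0 0 0 -0.0387 -0.0813 0 0" --pt "0 0 0 -0.0387 -0.0813 0.02 0"

```text
time: 17.25
tool_pos: [0.626, 0.0213, 0.0479]
ee_rot: [-3.14, -0.007, 2.695]
wrist_force: [0.6, 0.5, 0.2]
width: 0.0007
finger_force: 0.0
```

>>> apply_moves --pt "0 0 0 -0.02 0 0.04 0" --pt "0 0 0 -0.05 0 0.08 0" --pt "0 0 0 -0.09 -0.01 0.11 0" --pt "0 0 0 -0.13 -0.03 0.13 0" --pt "0 0 0 -0.16 -0.06 0.15 0"

```text
time: 17.75
tool_pos: [0.4686, -0.0354, 0.2033]
ee_rot: [3.138, 0.002, 2.702]
wrist_force: [-0.5, -0.3, 0.9]
width: 0.0002
finger_force: 0.0
```

>>> apply_moves --pt "0 0 0 -0.03 -0.03 0 0" --pt "0 0 0 -0.06 -0.06 0 0" --pt "0 0 0 -0.08 -0.09 0 0" --pt "0 0 0 -0.08 -0.09 0 0" --pt "0 0 0 -0.08 -0.09 0 0"

```text
time: 18.25
tool_pos: [0.3901, -0.1268, 0.2019]
ee_rot: [3.139, 0.002, 2.697]
wrist_force: [0.0, -0.1, 0.3]
width: 0.0009
finger_force: 0.0
```

```bash
python3 -c "
from h import *
report('l')
a=cv2.imread('pics/lscene.png')[170:300,200:420];b=cv2.imread('pics/ltop.png')[80:280,220:420]
cv2.imwrite('pics/l2.png',np.hstack([cv2.resize(a,(440,260)),cv2.resize(b,(260,260))]))"
```

```text
18.25 tcp [ 0.3901 -0.1268  0.2019] board [-0.1512 -0.271 ] rot [3.139e+00 2.000e-03 2.697e+00] F [ 0.  -0.1  0.3] w 0.0009
top carrier 0.88 [0.0033 0.1032]
top sample_cup 0.82 [0.01   0.1008]
scene carrier 0.91 [0.015  0.1151]
scene sample_cup 0.86 [0.0045 0.1119]
```

View pics/l2.png

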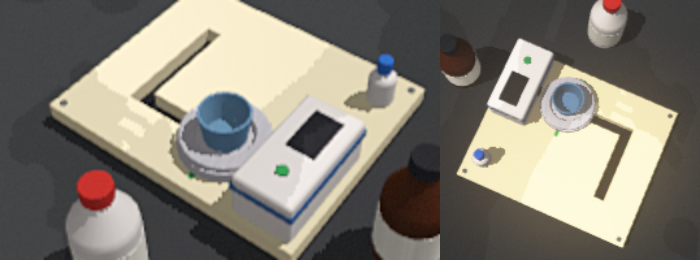

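The final view shows the carrier at the slot's end between the green marks, with the cup upright. The vial and bottles are untouched and the hand is clear.

```bash
python3 -c "
from bench import *
print(close_job())"
```

```text
the job is handed in; nothing more can be done
None
```

The carrier was pushed to the slot corner and then to the slot's end until it stalled against the end wall; the cup is upright, the vial and bottles were not moved, the hand is clear, and the job was handed in at about 18.5 s of the 54 s allowed.

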